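# Clamp the bearing block and hold the depth gauge in its bore

### The job

The bearing block lies loaded in the drilling fixture with the toggle clamp still open: first swing the clamp handle fully down so that the clamp holds the block. Then pick up the dial depth gauge and hold it upright on the block, spindle down on the floor of the large bore, base flush and lightly pressed on the top face, so that I can read the depth. Finish while still gripping the gauge there, and leave the screw tin, brass bar and chuck key where they lie.

Things in the scene. Friction and masses are not known exactly. Their poses are not given: they have to be found in the camera images.
- fixture: Drilling fixture fixed on the worktop: steel plate 84 (x) by 176 (y) by 12 mm. Origin on the worktop, 11 mm in -y from the plate's centre; y along the plate, z up. The block's nest (16 mm high fences at its +x side and -y end) is at the -y end, the toggle clamp's bracket at the +y end: 52 mm wide at the foot, 29 mm above it; its linkage reaches 75 mm over the worktop.
- clamp_handle (a joint): Toggle clamp's handle, rad: 0 = shut (level, pointing to the fixture's +y), grows as it is lifted to 1.4; starts 0.9 to 1.3. Turns about the fixture's x axis through handle_pivot, friction about 0.1 Nm, stays where it is left. A linkage lowers the clamp arm with it; over the last 0.2 rad the arm's sprung rubber foot presses on the block, with about 9 N when shut.
- handle_pivot (a point): Axis of the handle, 84 mm in the fixture's +y from its origin and 52 mm above the worktop; axes as the fixture's.
- handle_grip (a point): Point on the axis of the handle's black round grip (14 mm thick, from 30 mm to its round end at 107 mm from the pivot), 85 mm from the pivot. Its y axis points along the handle to the free end, x is the fixture's x. Shut, it is 52 mm above the worktop.
- clamp_arm: Clamp arm, 12 mm wide; origin on its axle, 56 mm above the worktop, 46 mm in the fixture's +y. Shut, it lies level along the fixture's -y and a 13 mm rubber foot, 44 mm from the axle, stands on the block's +y end; bolt head 67 mm above the worktop. Open, it stands up at as much as 52 degrees.
- bearing_block: Loose plain aluminium block 56 mm (x) by 84 mm (y) by 26 mm, 0.26 to 0.43 kg, lying in the fixture's nest on the 12 mm plate, so its top is 38 mm above the worktop. Origin at the centre of its underside; axes nearly those of the fixture. Three blind holes in the top, all 14 mm deep: one large bore of 18 mm and, beside it and nearer the -y end, two small ones of 7 mm.
- bore_mouth (a point): Centre of the large bore's mouth in the block's top face: on the block's centre line, 19 mm in -y from its centre; z up.
- depth_gauge: Dial depth gauge, 0.4 to 0.55 kg, upright on the worktop, 100 mm high. Origin at the centre of the flat underside of its steel base (18 in x by 66 in y by 12 mm high, middle 26 mm long step to 19 mm), z up. Its round dial stands above on a 7 mm stem: 56 mm across in y, 19 mm thick in x, 44 to 100 mm above the underside, face to -x.
- dial_centre (a point): Middle of the gauge's dial, 72 mm above the base's underside; can be gripped here across the rim (56 mm, along the gauge's y) or across face and back (19 mm, along x).
- gauge_spindle (a joint): How far the gauge's spring spindle stands out below the base's underside, m: 0 = flush (standing on a flat face), 0.026 = all out when the gauge is lifted. The spring pushes it out with 2.8 N at 0, 1.8 N at 0.014 and 1.0 N at 0.026. On the floor of the bore with the base flush it reads 0.014.
- spindle_tip (a point): Rounded tip of the spindle, which is 5 mm thick and runs down the gauge's axis.
- screw_tin: Bystander: round screw tin, 61 mm across, 42 mm high, origin at the centre of its underside.
- brass_bar: Bystander: square brass bar 16 by 105 by 18 mm, long in y, origin at the centre of its underside.
- chuck_key: Bystander: T-handled chuck key 54 by 76 by 11 mm lying flat, origin at the centre of its underside.

How it is judged:
By the outcome, as a careful person would: the job done as asked, in the order asked, and still so for the second after the job is handed in, while the arm keeps its last pose, push and grip.
It also fails if it takes over 58 s, if anything falls off the work surface, if the arm or the gripper's body presses on something with over 40 N, if the wrist force passes 120 N, or if a joint passes its speed limit or range.

### The arm

A 7-joint arm with a two-finger parallel gripper is mounted at the origin on a cart in front of the work surface, level with it; the furniture and walls round the work are solid. World frame = base frame: x ahead of the robot, y to its left, z up, the work surface at z = 0. Lengths are in m, angles in rad, forces in N, time in s.
With the tool pointing down it reaches from about 0.4 to 0.85 m from the base axis. Payload 10.4 kg.
Tool frame: the origin (TCP) lies midway between the tips of the shut fingers; the grasp point (between the pads) lies 19 mm behind it; z points along the fingers, y is the direction in which the jaws open and shut (so a half turn about z gives the same grasp; the last joint's range is limited). The gripper opens to 85 mm and grips with 20 to 120 N. Pads are 22 mm wide; open, the fingers measure 114 mm over their backs; the gripper's body (76 mm by 85 mm) begins 54 mm behind the grasp point. The pads swing forward as they close: fully open they stand 13 mm farther back than shut.
Start: joints at [-1.22, 0.332, -0.065, 1.46, 0.022, 1.35, -0.088], TCP at [0.228, 0.582, 0.231] pointing down, gripper open.
Joint ranges: [-2.6, 2.6], [-0.5, 2.12], [-1.47, 1.34], [0.16, 2.42], [-1.27, 4.41], [0.06, 2.06], [-2.6, 2.6]. Speed limits (rad/s): [2.22, 2.22, 2.79, 2.79, 3.14, 3.14, 3.14].

### API

Orientations are given as a unit quaternion [x, y, z, w].
In Python, from workcell import manip, camera, camera_info, workorder, nets gives the robot as it stands.
- The arm moves only by the tool apply_moves, never from a script. Its argument "commands" is a list of rows, each a list of 5 numbers: the shift along the tool's x, y, z in m, then the turn about the tool's z in degrees, then the gripper command: -1 is fully open, 1 is shut, values between are in proportion. A call has 1 to 5 rows; each row shifts and turns the pose as measured when the row begins, along the tool's axes as they then stand; what a row does not reach is not made up. A row lasts 1/12 s, in which the tool goes at most 41.7 mm and 7.16 degrees, less where a joint would pass 70% of its speed; a pose out of reach is approached as far as the arm can. A call is refused whole if a number of a shift passes 0.0417 or a number of a turn 7.16, either way. A call with a gripper value outside its range is refused whole. The fingers move at their own pace and stop on an object; "squeeze" is the grip in N (left out, the last holds). Time passes only in rows, so rows that do not move let the fingers close. It gives the time, the measured TCP pose, the force and the opening at its end, in the units of the state.
- manip.get_obs(): the state, without advancing time (a new reading comes with each control period).
- camera(name): name is "scene" or "top" or "wrist"; returns (picture, depth): 400x640x3 uint8, red, green, blue; 400x640 float32, m along the optical axis (not along the pixel's ray), 0 where there is no reading.
- camera_info(name): a dict with "camera_matrix" (3x3 intrinsics, pixels), "xyz" and "rotation" of the camera in the world; the wrist camera has in their place "T_tool_cam" (4x4, takes a point from camera to tool coordinates, whose origin is the TCP and whose axes are the flange's). Camera axes: x right, y down, z forward; pixel columns grow to the right and rows downward; lengths in m; the calibration is good to about 2 mm. The wrist camera is an equidistant fisheye: a pixel r from the principal point sees the ray r / f radians off the axis. A picture is of the moment at which its call begins: read the wrist's pose just before it. camera_info takes no time and is no camera call.
- workorder.hand_in(): hands the job in, once; it reports no verdict.
Trained networks look in the newest picture that a camera, given by its name, has taken for a name from the list of things; names that differ only in an ending like _2 or _b are one class to them, and where a whole thing is asked for, a point or a joint stands for the part that bears it (a point fixed in the world has none). Each returns a list of dicts, best first, with "conf" (0 to 1); they miss things now and then, are a little off and sometimes report something else, mostly with a low value. They report only what shows in the picture. A call takes as long as a camera call.
- nets.look_for(camera, thing): "rect" ([left, top, width, height] in pixels, round what is visible of it).
- nets.place_of(camera, thing): "xy" ([column, row] in pixels: a listed point, or the origin of a listed thing).
The state is a dict: "clock": time; "joint_pos": joint angles; "joint_velocities": joint speeds; "tau": joint torques, N m; "position": TCP position; "ee_rot": TCP orientation; "ft_force": force on the tool from outside, world axes, zero at the start; "torque": the same for the moment, N m; "grip_width": opening from 0.0 (shut) to 1.0 (fully open).
Only numpy, scipy, OpenCV 4.12 (cv2) and the standard library are available. Lean on these libraries where they do the work, as an engineer would, in place of code of your own. Each camera call takes 0.05 s, during which the arm holds its last target. There are 200 camera calls.

## Working session

There is one attempt and no reset: what is moved stays moved. The work goes in short steps, Python scripts to look and compute and a tool call to move; the robot and the scene stay as the last step left them, time stands still between calls to the robot, and variables do not carry over. Pictures are saved under pics/ and viewed, about 8 in all and at most 12, crops included, and the job is handed in when it is done.

Besides the shell and the picture viewer there is one more tool, called by a JSON object that holds its "api" and its "payload". apply_moves: Moves the arm, as the interface text tells. Its arguments: {"type":"object","properties":{"commands":{"type":"array","items":{"type":"array","items":{"type":"number"}}},"squeeze":{"type":"number"}},"required":["commands"]}

```bash
mkdir -p pics; ls; cat > h.py <<'E'
import numpy as np, cv2
from scipy.spatial.transform import Rotation as R
from workcell import manip, camera, camera_info, workorder, nets
def world(name,px,depth):
    ci=camera_info(name);K=np.array(ci["camera_matrix"])
    u,v=px;p=np.array([(u-K[0,2])/K[0,0],(v-K[1,2])/K[1,1],1])*depth
    return np.array(ci["rotation"])@p+np.array(ci["xyz"])
def rayz(name,px,z):
    ci=camera_info(name);K=np.array(ci["camera_matrix"])
    u,v=px;d=np.array(ci["rotation"])@np.array([(u-K[0,2])/K[0,0],(v-K[1,2])/K[1,1],1])
    o=np.array(ci["xyz"]);return o+d*(z-o[2])/d[2]
def cloud(name,D):
    ci=camera_info(name);K=np.array(ci["camera_matrix"]);h,w=D.shape
    u,v=np.meshgrid(np.arange(w),np.arange(h))
    P=np.stack([(u-K[0,2])/K[0,0]*D,(v-K[1,2])/K[1,1]*D,D],-1)
    return P@np.array(ci["rotation"]).T+np.array(ci["xyz"])
def save(n,im): cv2.imwrite(f"pics/{n}.png",np.ascontiguousarray(im[...,::-1]))
E
cat > a.py <<'E'
from h import *
np.set_printoptions(precision=4,suppress=True)
o=manip.get_obs();print({k:o[k] for k in("clock","position","ee_rot","ft_force","grip_width")})
ims=[]
for c in("top","scene"):
    im,D=camera(c);np.save(c+".npy",D);ims.append(im)
    for t in("fixture","handle_grip","handle_pivot","bore_mouth","bearing_block","depth_gauge","dial_centre","clamp_arm","screw_tin","brass_bar","chuck_key"):
        r=nets.place_of(c,t)[:1]
        if r:
            u,v=np.array(r[0]["xy"]);d=D[int(np.clip(v,0,399)),int(np.clip(u,0,639))]
            print(c,t,round(r[0]["conf"],2),np.array([u,v]),world(c,(u,v),d))
save("top",ims[0]);save("scene",ims[1])
for c in("top","scene"):print(camera_info(c))
E
python3 a.py
```

```text
pics
{'clock': 0.0, 'position': array([0.2281, 0.5815, 0.2305]), 'ee_rot': array([ 0.1858,  0.9826, -0.0007, -0.0001]), 'ft_force': array([ 0.0466, -0.4511,  0.6726]), 'grip_width': 0.9992141185602921}Traceback (most recent call last):
  File "a.py", line 11, in <module>
    print(c,t,round(r[0]["conf"],2),np.array([u,v]),world(c,(u,v),d))
                                                    ~~~~~^^^^^^^^^^^
  File "h.py", line 7, in world
    return np.array(ci["rotation"])@p+np.array(ci["xyz"])
           ~~~~~~~~~~~~~~~~~~~~~~~~^~
ValueError: matmul: Input operand 1 has a mismatch in its core dimension 0, with gufunc signature (n?,k),(k,m?)->(n?,m?) (size 3 is different from 4)
```

```bash
sed -i 's/np.array(ci\["rotation"\])/R.from_quat(ci["rotation"]).as_matrix()/' h.py; python3 a.py
```

```text
{'clock': 0.1, 'position': array([0.2281, 0.5815, 0.2306]), 'ee_rot': array([ 0.1858,  0.9826, -0.0006, -0.0001]), 'ft_force': array([-0.3589, -0.6279, -0.0486]), 'grip_width': 0.9987268229178672}
top fixture 0.6 [332.6 221.9] [0.5471 0.1102 0.0372]
top handle_grip 0.72 [268.2 198. ] [0.5724 0.2232 0.1366]
top handle_pivot 0.82 [288.1 206.3] [0.5702 0.1933 0.0693]
top bore_mouth 0.66 [359.7 225.8] [0.5421 0.0577 0.0253]
top bearing_block 0.89 [344.9 224.6] [0.542  0.0869 0.0395]
top depth_gauge 0.82 [302.6 280.2] [0.4361 0.1626 0.0977]
top dial_centre 0.94 [295.4 283.2] [0.4308 0.1748 0.1014]
top clamp_arm 0.58 [311.5 218.4] [0.5495 0.1499 0.0622]
top screw_tin 0.85 [360.5 285.7] [0.4289 0.0576 0.0415]
top brass_bar 0.94 [369.4 161.1] [0.6737 0.0375 0.0147]
top chuck_key 0.74 [314.9 156.3] [0.684  0.1464 0.0069]
scene fixture 0.88 [337.4 229.7] [0.527  0.1296 0.0332]
scene handle_grip 0.9 [271.5 193. ] [ 0.7146  0.1714 -0.0013]
scene handle_pivot 0.85 [296.  221.7] [0.565  0.1917 0.0511]
scene bore_mouth 0.66 [361.5 209.3] [0.5498 0.0632 0.0339]
scene bearing_block 0.9 [352.6 223.1] [0.5241 0.0997 0.0374]
scene depth_gauge 0.8 [346.8 290.2] [0.419  0.1774 0.0122]
scene dial_centre 0.73 [350.3 262.1] [0.4195 0.1734 0.0772]
scene clamp_arm 0.81 [312.2 212.4] [0.5551 0.1645 0.0685]
scene screw_tin 0.79 [404.3 263.7] [0.4037 0.0762 0.0338]
scene brass_bar 0.91 [340.4 182.2] [0.665  0.0371 0.0072]
scene chuck_key 0.66 [314.3 213.7] [0.5553 0.1603 0.0634]
{'camera_matrix': array([[471.8357,   0.    , 315.6633],
       [  0.    , 471.8357, 198.633 ],
       [  0.    ,   0.    ,   1.    ]]), 'xyz': array([0.4235, 0.1362, 0.9255]), 'rotation': array([ 0.7101, -0.6978,  0.0639, -0.0681])}
{'camera_matrix': array([[480.7908,   0.    , 321.1947],
       [  0.    , 480.7908, 198.419 ],
       [  0.    ,   0.    ,   1.    ]]), 'xyz': array([0.0154, 0.4581, 0.6327]), 'rotation': array([-0.4544,  0.788 , -0.3597,  0.2079])}
```

```bash
python3 - <<'E'
import cv2,numpy as np
a=cv2.imread("pics/top.png")[120:330,220:430];b=cv2.imread("pics/scene.png")[120:330,220:430]
cv2.imwrite("pics/c1.png",cv2.resize(np.hstack([a,b]),(800,400),interpolation=cv2.INTER_CUBIC))
from h import *
np.set_printoptions(precision=4,suppress=True)
for c in("top","scene"):
    P=cloud(c,np.load(c+".npy")).reshape(-1,3)
    x,y,z=P.T
    m=(z>0.03)&(z<0.043)&(x>.48)&(x<.62)&(y<.14)&(y>0.0)
    pts=P[m][:,:2].astype(np.float32);r=cv2.minAreaRect(pts);print(c,"block",r,m.sum(),np.median(P[m][:,2]))
    m=(z>0.006)&(z<0.016)&(x>.46)&(x<.64)&(y<.3)&(y>-0.05)
    pts=P[m][:,:2].astype(np.float32);print("plate",cv2.minAreaRect(pts),m.sum())
    m=(z>0.052)&(z<0.11)&(x>.37)&(x<.48)&(y<.24)&(y>0.1)
    print("dial",cv2.minAreaRect(P[m][:,:2].astype(np.float32)),P[m].mean(0),P[m].max(0),m.sum())
    m=(z>0.09)&(x>.5)&(x<.64)&(y<.35)&(y>0.19)
    print("handle",P[m].mean(0) if m.sum() else 0,m.sum());q=P[m];print(q[q[:,2].argsort()][::-max(1,len(q)//8)])
E
```

```text
top block ((0.5517316460609436, 0.08065265417098999), (0.09320686757564545, 0.06749165803194046), 77.9401626586914) 1215 0.038058161340848384
plate ((0.5504683256149292, 0.12335392087697983), (0.34663909673690796, 0.1790803223848343), 89.89496612548828) 1638
dial ((0.42880186438560486, 0.17195680737495422), (0.05508856475353241, 0.0189700685441494), 81.63774108886719) [0.4286 0.1713 0.0944] [0.4414 0.1995 0.1029] 347
handle [0.5905 0.3094 0.1639] 1024
[[0.5818 0.3284 0.2034]
 [0.5916 0.3196 0.1969]
 [0.5996 0.3166 0.191 ]
 [0.582  0.3228 0.1807]
 [0.6032 0.3187 0.169 ]
 [0.6202 0.3467 0.1541]
 [0.5777 0.2228 0.1451]
 [0.5763 0.2144 0.1262]]
scene block ((0.549976646900177, 0.08448611199855804), (0.08553934842348099, 0.0666997879743576), 77.93113708496094) 1054 0.03601901728847784
plate ((0.5500567555427551, 0.10881701111793518), (0.1788271814584732, 0.31650087237358093), 0.17183898389339447) 1462
dial ((0.4269038438796997, 0.17258885502815247), (0.055059898644685745, 0.019272856414318085), 82.19214630126953) [0.4231 0.175  0.0798] [0.4394 0.2006 0.1001] 833
handle [0.5769 0.3001 0.1564] 939
[[0.5826 0.3285 0.2004]
 [0.5803 0.318  0.1941]
 [0.562  0.3324 0.1846]
 [0.595  0.3468 0.1765]
 [0.5575 0.3352 0.1679]
 [0.592  0.3461 0.1424]
 [0.6267 0.3334 0.1276]
 [0.5837 0.3445 0.1125]
 [0.5721 0.215  0.0906]]
```

View pics/c1.png

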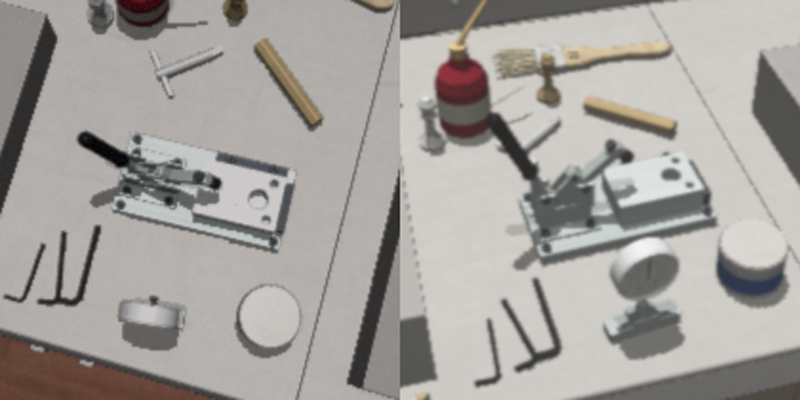

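```bash
python3 - <<'E'
from h import *
np.set_printoptions(precision=4,suppress=True,linewidth=200)
Ps=[cloud(c,np.load(c+".npy")).reshape(-1,3)[(np.load(c+".npy")>0).ravel()] for c in("top","scene")]
P=np.vstack(Ps)
print("height cm; cols y:",list(range(-8,60,4)))
for x in np.arange(.3,.8,.03):
    print("%.2f"%x,[(lambda q:"%3d"%round(100*np.percentile(q,97)) if len(q)>3 else " --")(P[(abs(P[:,0]-x)<.015)&(abs(P[:,1]-y/100)<.02)][:,2]) for y in range(-8,60,4)])
px={"top":dict(fixture=(332.6,221.9,0),pivot=(288.1,206.3,.052),bore=(359.7,225.8,.038),block=(344.9,224.6,.012),arm=(311.5,218.4,.056)),
"scene":dict(fixture=(337.4,229.7,0),pivot=(296,221.7,.052),bore=(361.5,209.3,.038),block=(352.6,223.1,.012),arm=(312.2,212.4,.056))}
for c in px:
    W={k:rayz(c,v[:2],v[2])[:2] for k,v in px[c].items()};print(c,{k:np.round(v,4) for k,v in W.items()})
    d=W["pivot"]-W["bore"];print("yaw",np.degrees(np.arctan2(d[1],d[0]))-90,np.linalg.norm(d))
    for t,u,z in(("gauge",dict(top=(302.6,280.2),scene=(346.8,290.2))[c],0),("dial",dict(top=(295.4,283.2),scene=(350.3,262.1))[c],.072)):print(t,rayz(c,u,z))
# handle triangulation
def ray(c,p):
    a=rayz(c,p,0);o=np.array(camera_info(c)["xyz"]);d=a-o;return o,d/np.linalg.norm(d)
o1,d1=ray("top",(268.2,198));o2,d2=ray("scene",(271.5,193))
A=np.c_[d1,-d2];s=np.linalg.lstsq(A,o2-o1,rcond=None)[0];print("grip",o1+s[0]*d1,o2+s[1]*d2)
E
```

```text
height cm; cols y: [-8, -4, 0, 4, 8, 12, 16, 20, 24, 28, 32, 36, 40, 44, 48, 52, 56]
0.30 ['  0', '  0', ' -2', ' --', ' --', '-79', '-79', '-79', '-79', '-79', '-79', '-79', '-79', '-79', '-79', '-79', '-79']
0.33 ['  5', '  0', '  0', '  0', '  0', ' -3', ' --', ' --', '-79', '-79', '-79', '-79', '-79', '-79', '-79', '-79', '-79']
0.36 ['  9', '  9', '  0', '  0', '  0', '  0', '  0', '  0', ' -4', ' --', ' --', '-79', '-79', '-79', '-79', '-79', '-79']
0.39 [' 16', '  9', '  0', '  4', '  4', '  0', '  0', '  0', '  0', '  0', ' -1', ' --', ' --', '-79', '-79', '-79', '-79']
0.42 [' 22', '  9', '  0', '  4', '  4', '  0', ' 10', ' 10', '  0', '  0', '  0', '  0', '  0', ' -1', ' --', ' --', '-79']
0.45 [' 23', '  9', '  0', '  4', '  4', '  0', ' 10', '  9', '  1', '  1', '  0', '  7', '  1', '  1', '  0', '  0', ' -2']
0.48 [' 22', '  9', '  0', '  0', '  0', '  0', '  0', '  0', '  1', '  1', '  0', '  9', '  9', '  8', '  7', '  0', '  0']
0.51 [' 20', '  6', '  0', '  4', '  4', '  3', '  1', '  0', '  1', '  0', '  9', '  9', '  9', '  9', '  9', ' 16', '  8']
0.54 ['  9', ' 
[... 1011 characters left out ...]
 '  1', '  1', ' 16', ' 14', ' 10', '  0', '  0', '  0', ' 27', '  0', '  0', '  0', ' --', '  9']
top {'fixture': array([0.5523, 0.1091]), 'pivot': array([0.5731, 0.1945]), 'bore': array([0.5404, 0.0588]), 'block': array([0.5457, 0.0854]), 'arm': array([0.5504, 0.15  ])}
yaw -13.555360780914327 0.13957928425492805
gauge [0.4376 0.1658 0.    ]
dial [0.431  0.1762 0.072 ]
scene {'fixture': array([0.5553, 0.1114]), 'pivot': array([0.5641, 0.1921]), 'bore': array([0.5462, 0.0659]), 'block': array([0.5458, 0.0844]), 'arm': array([0.5671, 0.158 ])}
yaw -8.102684003133191 0.12741796587985155
gauge [0.4269 0.1719 0.    ]
dial [0.4233 0.1707 0.072 ]
grip [0.575  0.2247 0.1228] [0.577  0.2279 0.1235]
```

```bash
python3 - <<'E'
import cv2,numpy as np
a=cv2.imread("pics/top.png");b=cv2.imread("pics/scene.png")
cv2.imwrite("pics/c2.png",cv2.resize(np.vstack([a,b]),(480,600),interpolation=cv2.INTER_AREA))
E
```

```text
(no output)
```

View pics/c2.png

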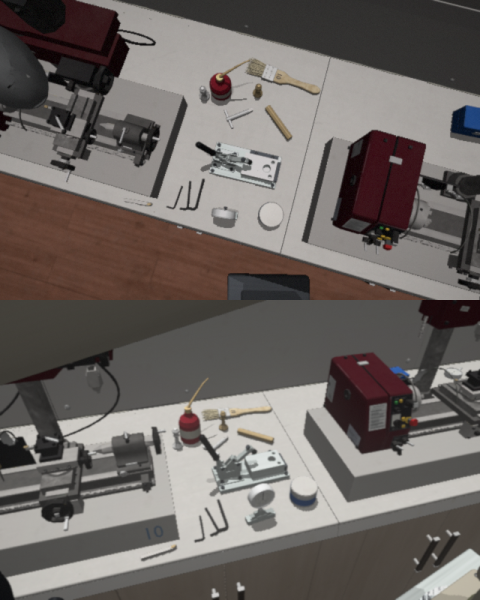

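```bash
cat >> h.py <<'E'
def go(x,y,z,yaw,n=5):
    """tool-frame delta per row to reach x,y,z with tool y axis at world angle yaw deg; rotates evenly"""
    o=manip.get_obs();M=R.from_quat(o["ee_rot"]).as_matrix();a=np.degrees(np.arctan2(M[1,1],M[0,1]))
    d=M.T@(np.array([x,y,z])-o["position"]);t=-((yaw-a+180)%360-180)
    print("t%.2f pos"%o["clock"],np.round(o["position"],4),"yaw %.1f"%a,"F",np.round(o["ft_force"],1),"grip %.2f"%o["grip_width"])
    print("delta mm",np.round(d*1000,1),"|d| %.0f"%(1000*np.linalg.norm(d)),"turn %.1f"%t,"tilt %.2f"%np.degrees(np.arccos(-M[2,2])))
    b=a # per-row with even turning
    k=t/n; w=np.array([x,y,z])-o["position"]
    for i in range(n):
        print(" row",np.round((R.from_rotvec(np.radians([0,0,k*i])).as_matrix().T@M.T@(w/n)),4),round(k,2))
E
python3 -c "
from h import *
go(.50,.17,.26,78,14)"
```

```text
t1.30 pos [0.2282 0.5819 0.2313] yaw 68.6 F [-0.8 -0.   0. ] grip 1.00
delta mm [-403.4 -284.2  -28.7] |d| 494 turn -9.4 tilt 0.00
 row [-0.0288 -0.0203 -0.002 ] -0.67
 row [-0.0286 -0.0206 -0.002 ] -0.67
 row [-0.0283 -0.021  -0.002 ] -0.67
 row [-0.0281 -0.0213 -0.002 ] -0.67
 row [-0.0278 -0.0216 -0.002 ] -0.67
 row [-0.0276 -0.022  -0.002 ] -0.67
 row [-0.0273 -0.0223 -0.002 ] -0.67
 row [-0.0271 -0.0226 -0.002 ] -0.67
 row [-0.0268 -0.0229 -0.002 ] -0.67
 row [-0.0265 -0.0232 -0.002 ] -0.67
 row [-0.0262 -0.0235 -0.002 ] -0.67
 row [-0.026  -0.0238 -0.002 ] -0.67
 row [-0.0257 -0.0241 -0.002 ] -0.67
 row [-0.0254 -0.0244 -0.002 ] -0.67
```

{"api": "apply_moves", "payload": {"commands": [[-0.029,-0.02,-0.006,-0.7,1],[-0.029,-0.02,-0.006,-0.7,1],[-0.029,-0.021,-0.006,-0.7,1],[-0.028,-0.021,-0.004,-0.7,1],[-0.028,-0.022,-0.002,-0.7,1]], "squeeze": 40}}

```text
clock: 1.72
position: [0.3229, 0.4365, 0.2536]
ee_rot: [0.147, 0.989, -0.0, -0.002]
ft_force: [0.6, 0.0, 0.6]
grip_width: 0.297
```

{"api": "apply_moves", "payload": {"commands": [[-0.028,-0.022,-0.002,-0.7,1],[-0.028,-0.022,-0.002,-0.7,1],[-0.027,-0.022,-0.002,-0.7,1],[-0.027,-0.023,-0.002,-0.7,1],[-0.027,-0.023,-0.002,-0.7,1]]}}

```text
clock: 2.13
position: [0.4289, 0.2841, 0.2649]
ee_rot: [0.115, 0.993, 0.001, -0.002]
ft_force: [1.2, 1.0, 0.3]
grip_width: 0.0
```

{"api": "apply_moves", "payload": {"commands": [[-0.027,-0.023,-0.002,-0.7,1],[-0.026,-0.024,-0.002,-0.7,1],[-0.026,-0.024,-0.002,-0.7,1],[-0.026,-0.024,-0.002,-0.7,1],[0,0,0,0,1]]}}

```text
clock: 2.55
position: [0.5182, 0.155, 0.2747]
ee_rot: [0.093, 0.996, 0.002, 0.001]
ft_force: [0.4, -0.6, -1.2]
grip_width: -0.003
```

```bash
cat >> h.py <<'E'
def wray(px,z,o):
    ci=camera_info("wrist");K=np.array(ci["camera_matrix"]);T=np.array(ci["T_tool_cam"])
    v=np.array([(px[0]-K[0,2]),(px[1]-K[1,2])]);r=np.linalg.norm(v);th=r/K[0,0]
    d=np.r_[np.sin(th)*v/max(r,1e-9),np.cos(th)]
    M=R.from_quat(o["ee_rot"]).as_matrix()
    O=M@T[:3,3]+o["position"];D=M@(T[:3,:3]@d);return O+D*(z-O[2])/D[2]
E
python3 - <<'E'
from h import *
np.set_printoptions(precision=4,suppress=True)
o=manip.get_obs();im,D=camera("wrist");save("w1",im);np.save("wrist.npy",D)
for t,z in(("fixture",0),("handle_pivot",.052),("bore_mouth",.038),("bearing_block",.012),("clamp_arm",.056),("handle_grip",.125),("depth_gauge",0),("dial_centre",.072)):
    for r in nets.place_of("wrist",t)[:1]:print(t,round(r["conf"],2),np.array(r["xy"]),wray(r["xy"],z,o))
go(.569,.193,.16,78,2)
E
```

```text
fixture 0.77 [290.9 192.9] [0.5518 0.1072 0.    ]
handle_pivot 0.83 [359.6 207.8] [0.5737 0.1947 0.052 ]
bore_mouth 0.63 [251.8 198.9] [0.5404 0.0607 0.038 ]
bearing_block 0.63 [292.5 193.1] [0.5495 0.111  0.012 ]
clamp_arm 0.96 [325.5 206.1] [0.5621 0.1534 0.056 ]
handle_grip 0.57 [401.7 230.3] [0.5815 0.2296 0.125 ]
depth_gauge 0.63 [318.5  96.6] [0.4289 0.1701 0.    ]
dial_centre 0.72 [320.9  92.7] [0.4283 0.1731 0.072 ]
t3.00 pos [0.5142 0.1634 0.2741] yaw 79.9 F [-0.3  0.3 -0.1] grip 0.00
delta mm [-48.9  38.2 114.2] |d| 130 turn 1.9 tilt 0.31
 row [-0.0244  0.0191  0.0571] 0.93
 row [-0.0241  0.0195  0.0571] 0.93
```

View pics/w1.png

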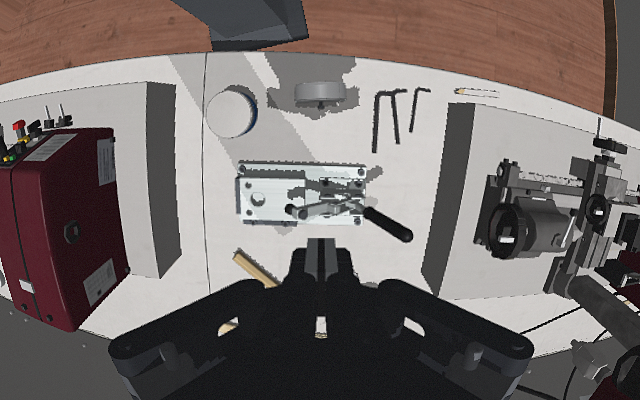

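{"api": "apply_moves", "payload": {"commands": [[-0.025,0.02,0.01,1,1],[-0.025,0.02,0.02,1,1],[0,0,0.035,0,1],[0,0,0.035,0,1],[0,0,0,0,1]]}}

```text
clock: 3.42
position: [0.5735, 0.1994, 0.1738]
ee_rot: [0.104, 0.995, 0.005, 0.002]
ft_force: [-0.5, 0.5, -1.3]
grip_width: -0.0
```

```bash
python3 -c "
from h import *
go(.571,.194,.118,78,1)"
```

```text
t3.42 pos [0.5735 0.1994 0.1738] yaw 78.1 F [-0.5  0.5 -1.3] grip -0.00
delta mm [ 1.5 -6.4 55.8] |d| 56 turn 0.1 tilt 0.64
 row [ 0.0015 -0.0064  0.0558] 0.05
```

{"api": "apply_moves", "payload": {"commands": [[0.001,-0.008,0.0,0,1],[0,0,0.028,0,1],[0,0,0.028,0,1],[0,0,0,0,1]]}}

```text
clock: 3.75
position: [0.572, 0.1923, 0.1229]
ee_rot: [0.103, 0.995, 0.006, 0.004]
ft_force: [-0.3, 0.0, -0.7]
grip_width: -0.004
```

```bash
python3 -c "
from h import *
go(.571,.194,.115,78,1)
im,D=camera('scene');save('s2',cv2.resize(im[120:290,200:400],None,fx=3,fy=3,interpolation=cv2.INTER_CUBIC))"
```

```text
t3.75 pos [0.572  0.1923 0.1229] yaw 78.2 F [-0.3  0.  -0.7] grip -0.00
delta mm [1.4 1.3 7.9] |d| 8 turn 0.2 tilt 0.89
 row [0.0014 0.0013 0.0079] 0.16
```

View pics/s2.png

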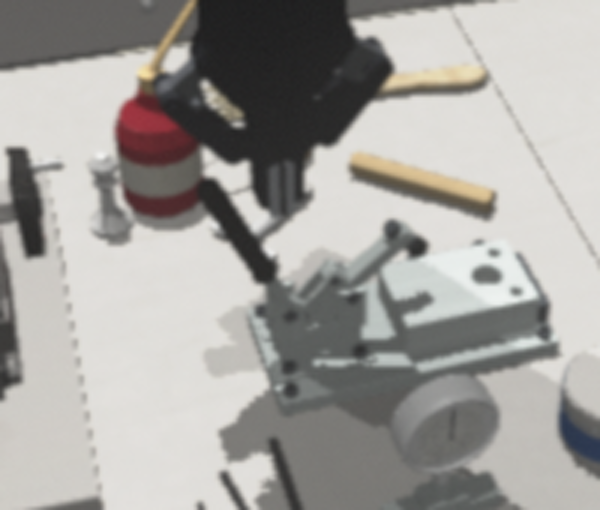

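{"api": "apply_moves", "payload": {"commands": [[0,0.013,0.006,0,1],[0,0.016,0.005,0,1],[0,0.014,0.006,0,1],[0,0.01,0.008,0,1],[0,0,0,0,1]]}}

```text
clock: 4.22
position: [0.5894, 0.2521, 0.1103]
ee_rot: [0.103, 0.995, 0.011, 0.011]
ft_force: [-0.9, -0.4, -0.1]
grip_width: -0.001
```

```bash
python3 -c "
from h import *
go(.5838,.2526,.065,78,1)
im,D=camera('scene');save('s3',cv2.resize(im[120:290,200:400],None,fx=3,fy=3,interpolation=cv2.INTER_CUBIC))"
```

```text
t4.22 pos [0.5894 0.2521 0.1103] yaw 78.1 F [-0.9 -0.4 -0.1] grip -0.00
delta mm [ 6.5 -1.7 45.1] |d| 46 turn 0.1 tilt 1.73
 row [ 0.0065 -0.0017  0.0451] 0.15
```

View pics/s3.png

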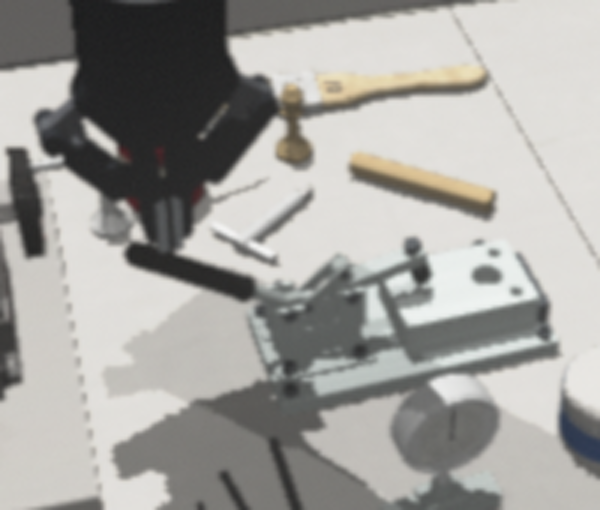

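{"api": "apply_moves", "payload": {"commands": [[0.006,-0.004,0.006,0,1],[0,-0.001,0.014,0,1],[0,0,0.014,0,1],[0,0,0.01,0,1],[0,0,0,0,1]]}}

```text
clock: 4.68
position: [0.5838, 0.2486, 0.0664]
ee_rot: [0.103, 0.994, 0.012, 0.013]
ft_force: [-0.8, -0.4, 0.1]
grip_width: 0.002
```

```bash
python3 -c "
from h import *
go(.5838,.2526,.059,78,1)"
```

```text
t4.68 pos [0.5838 0.2486 0.0664] yaw 78.2 F [-0.8 -0.4  0.1] grip 0.00
delta mm [1.  3.7 7.5] |d| 8 turn 0.2 tilt 2.01
 row [0.001  0.0037 0.0075] 0.16
```

{"api": "apply_moves", "payload": {"commands": [[0.001,0.002,0.005,0,1],[0,0,0.004,0,1],[0,0,0.003,0,1],[0,0,0.002,0,1]]}}

```text
clock: 5.02
position: [0.5842, 0.2505, 0.0574]
ee_rot: [0.104, 0.994, 0.013, 0.013]
ft_force: [-12.4, -6.3, 23.7]
grip_width: -0.0
```

```bash
python3 -c "
from h import *
go(.5838,.2526,.056,78,1)
im,D=camera('scene');save('s4',cv2.resize(im[120:290,200:400],None,fx=3,fy=3,interpolation=cv2.INTER_CUBIC))"
```

```text
t5.02 pos [0.5842 0.2505 0.0574] yaw 78.1 F [-12.4  -6.3  23.7] grip -0.00
delta mm [0.8 1.9 1.5] |d| 3 turn 0.1 tilt 2.11
 row [0.0008 0.0019 0.0015] 0.06
```

View pics/s4.png

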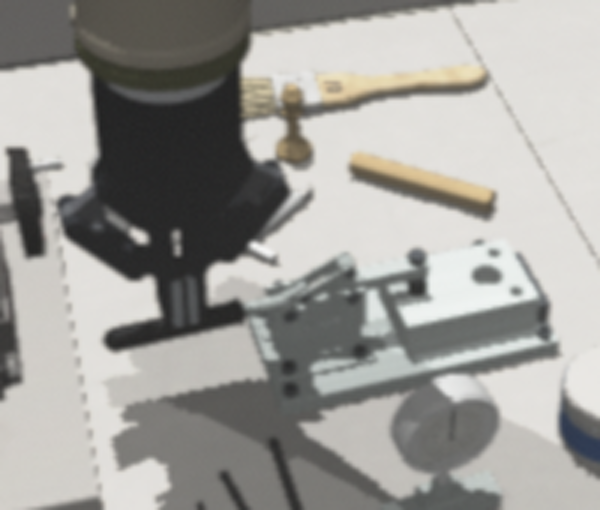

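{"api": "apply_moves", "payload": {"commands": [[0,0,0.002,0,1],[0,0,-0.02,0,1],[0,0,-0.03,0,1],[0,-0.01,-0.04,0,1],[0,0,0,0,-1]]}}

```text
clock: 5.48
position: [0.5781, 0.2375, 0.1502]
ee_rot: [0.104, 0.994, 0.012, 0.012]
ft_force: [1.6, -0.9, 2.2]
grip_width: 0.122
```

```bash
python3 - <<'E'
from h import *
np.set_printoptions(precision=4,suppress=True)
im,D=camera('scene');P=cloud('scene',D).reshape(-1,3);im2,D2=camera('top');P2=cloud('top',D2).reshape(-1,3)
pv=np.array([.571,.194]);f=np.array([.213,.977]);g=np.array([.977,-.213])
for n,Q in(("scene",P),("top",P2)):
    s=(Q[:,:2]-pv)@f;l=(Q[:,:2]-pv)@g
    for a in range(35,110,10):
        m=(abs(s-a/1000)<.005)&(abs(l)<.014)&(Q[:,2]>.025)&(Q[:,2]<.13)
        if m.sum()>3:print(n,a,np.percentile(Q[m][:,2],90),l[m].mean(),m.sum())
go(.428,.172,.17,82,8)
E
```

```text
scene 35 0.05692329331280808 -0.00352534038469287 47
scene 45 0.0568538143955369 -0.0030323668850346717 48
scene 55 0.056524184696895685 -0.003359226068381259 47
scene 65 0.056196947971854 -0.0032185498241833425 52
scene 75 0.056049434480574936 -0.0032439660718282686 47
scene 85 0.05629172656650168 -0.003420899675494762 49
scene 95 0.0560825613289343 -0.0029622895448479128 49
scene 105 0.05396989397344369 -0.0020702224368205975 15
t5.58 pos [0.5754 0.2387 0.1442] yaw 78.1 F [-0.8  1.4 -1.4] grip 0.30
delta mm [130.1 -94.9 -29.9] |d| 164 turn -3.9 tilt 1.60
 row [ 0.0163 -0.0119 -0.0037] -0.48
 row [ 0.0164 -0.0117 -0.0037] -0.48
 row [ 0.0165 -0.0116 -0.0037] -0.48
 row [ 0.0166 -0.0114 -0.0037] -0.48
 row [ 0.0167 -0.0113 -0.0037] -0.48
 row [ 0.0168 -0.0112 -0.0037] -0.48
 row [ 0.0168 -0.011  -0.0037] -0.48
 row [ 0.0169 -0.0109 -0.0037] -0.48
```

```bash
sed -i 's/"tilt %.2f"%np.degrees(np.arccos(-M\[2,2\]))/"tilt(toolz xy deg)",np.round(np.degrees(M[:2,2]),2)/' h.py
```

{"api": "apply_moves", "payload": {"commands": [[0.005,-0.005,-0.03,-0.5,-1],[0.025,-0.018,0,-0.5,-1],[0.025,-0.018,0,-0.5,-1],[0.025,-0.018,0,-0.5,-1],[0.025,-0.018,0,-0.5,-1]]}}

```text
clock: 6.0
position: [0.4549, 0.1819, 0.1664]
ee_rot: [0.08, 0.997, 0.009, 0.007]
ft_force: [-0.1, -0.2, 0.0]
grip_width: 0.992
```

{"api": "apply_moves", "payload": {"commands": [[0.02,-0.014,0,-0.5,-1],[0,0,0,-0.5,-1],[0,0,0,0,-1]]}}

```text
clock: 6.25
position: [0.4259, 0.1682, 0.1626]
ee_rot: [0.07, 0.997, 0.008, 0.004]
ft_force: [0.6, 0.3, 0.4]
grip_width: 0.999
```

```bash
python3 - <<'E'
from h import *
np.set_printoptions(precision=4,suppress=True)
go(.428,.172,.17,82,1)
o=manip.get_obs();im,D=camera("wrist");save("w2",im)
for t,z in(("dial_centre",.072),("depth_gauge",0),("bore_mouth",.038),("handle_pivot",.052)):
    for r in nets.place_of("wrist",t)[:1]:print(t,round(r["conf"],2),np.array(r["xy"]),wray(r["xy"],z,o))
go(.428,.172,.11,82,1)
E
```

```text
t6.25 pos [0.4259 0.1682 0.1626] yaw 82.0 F [0.6 0.3 0.4] grip 1.00
delta mm [-1.6  4.2 -7.3] |d| 9 turn -0.0 tilt(toolz xy deg) [0.57 0.86]
 row [-0.0016  0.0042 -0.0073] -0.04
dial_centre 0.68 [323.8 203.3] [0.4271 0.1719 0.072 ]
depth_gauge 0.89 [320.9 181.8] [0.427  0.1709 0.    ]
bore_mouth 0.72 [239.  307.1] [0.5412 0.0648 0.038 ]
handle_pivot 0.72 [361. 327.] [0.5749 0.1916 0.052 ]
t6.50 pos [0.4274 0.1687 0.163 ] yaw 81.9 F [ 0.6 -0.2 -1. ] grip 1.00
delta mm [ 0.4  2.5 53. ] |d| 53 turn -0.1 tilt(toolz xy deg) [0.61 0.83]
 row [0.0004 0.0025 0.053 ] -0.1
```

View pics/w2.png

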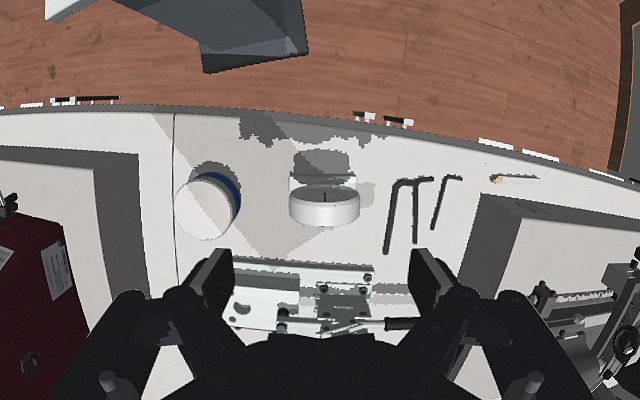

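{"api": "apply_moves", "payload": {"commands": [[0,0.003,0.03,0,-1],[0,0,0.03,0,-1],[0,0,0.025,0,-1],[0,0,0.012,0,-1],[0,0,0,0,-1]]}}

```text
clock: 6.92
position: [0.4337, 0.1754, 0.0633]
ee_rot: [0.071, 0.997, 0.008, 0.007]
ft_force: [-1.2, -0.5, -0.0]
grip_width: 0.998
```

```bash
python3 - <<'E'
from h import *
go(.4272,.1717,.045,82,1)
E
```

```text
t6.92 pos [0.4337 0.1754 0.0633] yaw 81.9 F [-1.2 -0.5 -0. ] grip 1.00
delta mm [ 6.1 -4.9 18.1] |d| 20 turn -0.1 tilt(toolz xy deg) [0.89 0.9 ]
 row [ 0.0061 -0.0049  0.0181] -0.14
```

{"api": "apply_moves", "payload": {"commands": [[0.006,-0.005,0.008,0,-1],[0,0,0.008,0,-1],[0,0,0.002,0,-1],[0,0,0,0,-1]]}}

```text
clock: 7.25
position: [0.4293, 0.1725, 0.045]
ee_rot: [0.071, 0.997, 0.008, 0.007]
ft_force: [-0.3, 0.1, 0.2]
grip_width: 0.997
```

```bash
python3 - <<'E'
from h import *
go(.4272,.1717,.045,82,1)
E
```

```text
t7.25 pos [0.4293 0.1725 0.045 ] yaw 81.8 F [-0.3  0.1  0.2] grip 1.00
delta mm [ 2.  -1.  -0.1] |d| 2 turn -0.2 tilt(toolz xy deg) [0.91 0.85]
 row [ 0.002  -0.001  -0.0001] -0.15
```

{"api": "apply_moves", "payload": {"commands": [[0.002,-0.001,0,0,1],[0,0,0,0,1],[0,0,0,0,1],[0,0,0,0,1],[0,0,0,0,1]], "squeeze": 60}}

```text
clock: 7.67
position: [0.429, 0.1725, 0.0474]
ee_rot: [0.071, 0.997, 0.009, 0.009]
ft_force: [-0.8, -0.8, -2.3]
grip_width: 0.64
```

```bash
python3 - <<'E'
from h import *
go(.4272,.1717,.12,80,4)
E
```

```text
t7.67 pos [0.429  0.1725 0.0474] yaw 81.8 F [-0.8 -0.8 -2.3] grip 0.64
delta mm [  0.5   0.3 -72.7] |d| 73 turn 1.8 tilt(toolz xy deg) [1.07 0.93]
 row [ 0.0001  0.0001 -0.0182] 0.46
 row [ 0.0001  0.0001 -0.0182] 0.46
 row [ 0.0001  0.0001 -0.0182] 0.46
 row [ 0.0001  0.0001 -0.0182] 0.46
```

{"api": "apply_moves", "payload": {"commands": [[0,0,-0.015,0,1],[0,0,-0.025,0,1],[0,0,-0.03,0,1],[0,0,-0.03,0,1],[0,0,0,0,1]]}}

```text
clock: 8.08
position: [0.4245, 0.1695, 0.1486]
ee_rot: [0.071, 0.997, 0.006, 0.006]
ft_force: [1.3, 1.4, -3.5]
grip_width: 0.637
```

```bash
python3 - <<'E'
from h import *
np.set_printoptions(precision=4,suppress=True)
go(.541,.062,.16,78,8)
E
```

```text
t8.08 pos [0.4245 0.1695 0.1486] yaw 81.8 F [ 1.3  1.4 -3.5] grip 0.64
delta mm [-130.7  -89.7  -11.2] |d| 159 turn 3.8 tilt(toolz xy deg) [0.73 0.69]
 row [-0.0163 -0.0112 -0.0014] 0.48
 row [-0.0164 -0.0111 -0.0014] 0.48
 row [-0.0165 -0.0109 -0.0014] 0.48
 row [-0.0166 -0.0108 -0.0014] 0.48
 row [-0.0167 -0.0107 -0.0014] 0.48
 row [-0.0168 -0.0105 -0.0014] 0.48
 row [-0.0169 -0.0104 -0.0014] 0.48
 row [-0.017  -0.0102 -0.0014] 0.48
```

{"api": "apply_moves", "payload": {"commands": [[-0.016,-0.011,-0.004,0.5,1],[-0.017,-0.011,-0.002,0.5,1],[-0.017,-0.011,-0.001,0.5,1],[-0.017,-0.011,0,0.5,1],[-0.017,-0.011,0,0.5,1]]}}

```text
clock: 8.5
position: [0.4973, 0.1034, 0.1539]
ee_rot: [0.089, 0.996, 0.008, 0.005]
ft_force: [-1.0, 0.4, -5.0]
grip_width: 0.638
```

{"api": "apply_moves", "payload": {"commands": [[-0.017,-0.011,0,0.5,1],[-0.016,-0.01,0,0.5,1],[-0.008,-0.005,0,0.5,1],[0,0,0,0,1],[0,0,0,0,1]]}}

```text
clock: 8.92
position: [0.5337, 0.0647, 0.1482]
ee_rot: [0.105, 0.994, 0.005, 0.002]
ft_force: [0.3, 0.5, -4.3]
grip_width: 0.64
```

```bash
python3 - <<'E'
from h import *
np.set_printoptions(precision=4,suppress=True)
go(.541,.062,.16,78,1)
o=manip.get_obs();z=o["position"][2];b=z-.0474
ims=[]
for c in("scene","top","wrist"):
    im,D=camera(c);ims.append(im)
    if c!="wrist": np.save(c+"2.npy",D)
    o=manip.get_obs();f=(lambda p,zz:rayz(c,p,zz)) if c!="wrist" else (lambda p,zz:wray(p,zz,o))
    for t,zz in(("spindle_tip",b-.026),("depth_gauge",b),("dial_centre",b+.072),("bore_mouth",.038),("bearing_block",.012)):
        for r in nets.place_of(c,t)[:1]:print(c,t,round(r["conf"],2),np.array(r["xy"]),f(r["xy"],zz))
save("p1",cv2.resize(np.hstack([ims[0][100:280,260:440],ims[2][130:400,180:450][::1] if 0 else cv2.resize(ims[2][100:400,150:450],(180,180))]),None,fx=2.2,fy=2.2,interpolation=cv2.INTER_CUBIC))
go(.541,.062,.16,78,1)
E
```

```text
t8.92 pos [0.5337 0.0647 0.1482] yaw 77.9 F [ 0.3  0.5 -4.3] grip 0.64
delta mm [ -7.7  -1.  -11.7] |d| 14 turn -0.1 tilt(toolz xy deg) [0.28 0.58]
 row [-0.0077 -0.001  -0.0117] -0.11
scene spindle_tip 0.5 [366.7 198.5] [0.5324 0.0665 0.0748]
scene depth_gauge 0.63 [367.4 187. ] [0.533  0.0665 0.1008]
scene dial_centre 0.55 [373.6 153.5] [0.5293 0.0622 0.1728]
scene bore_mouth 0.97 [360.7 210.7] [0.5437 0.0693 0.038 ]
scene bearing_block 0.73 [369.3 187.3] [ 0.6168 -0.0017  0.012 ]
top depth_gauge 0.42 [360.4 220.8] [0.541  0.0631 0.1008]
top dial_centre 0.59 [358.1 283.2] [0.4319 0.073  0.1728]
top bore_mouth 0.86 [356.4 223.4] [0.5449 0.0651 0.038 ]
top bearing_block 0.67 [346.  226.8] [0.5414 0.0832 0.012 ]
wrist spindle_tip 0.46 [317.6 204.9] [0.5306 0.0641 0.0748]
wrist depth_gauge 0.86 [316.7 218. ] [0.5312 0.0632 0.1008]
wrist dial_centre 0.75 [321.5 283.2] [0.5364 0.0642 0.1728]
wrist bore_mouth 0.82 [322.2 204. ] [0.5422 0.0657 0.038 ]
wrist bearing_block 0.77 [345.4 197.5] [0.5487 0.0871 0.012 ]
t9.82 pos [0.5343 0.0647 0.1492] yaw 77.9 F [-0.8 -0.4 -4.2] grip 0.64
delta mm [ -7.1  -1.1 -10.8] |d| 13 turn -0.1 tilt(toolz xy deg) [0.37 0.61]
 row [-0.0071 -0.0011 -0.0108] -0.08
```

View pics/p1.png

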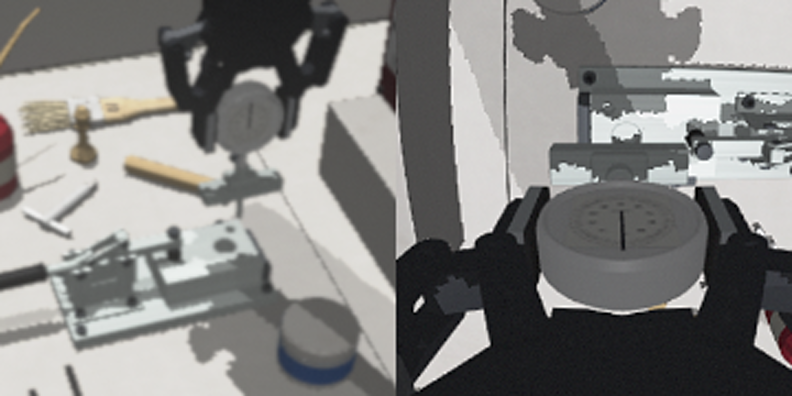

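{"api": "apply_moves", "payload": {"commands": [[-0.006,0.002,0,0,1],[-0.005,0.002,0.006,0,1],[0,0,0.01,0,1],[0,0,0.01,0,1],[0,0,0,0,1]]}}

```text
clock: 10.23
position: [0.5478, 0.067, 0.1206]
ee_rot: [0.105, 0.994, 0.006, 0.003]
ft_force: [-0.6, -0.2, -5.7]
grip_width: 0.639
```

```bash
python3 - <<'E'
from h import *
np.set_printoptions(precision=4,suppress=True)
go(.546,.0667,.12,78,1)
o=manip.get_obs();z=o["position"][2];b=z-.0474
ims=[]
for c in("scene","wrist"):
    im,D=camera(c);ims.append(im)
    o=manip.get_obs();f=(lambda p,zz:rayz(c,p,zz)) if c!="wrist" else (lambda p,zz:wray(p,zz,o))
    for t,zz in(("spindle_tip",b-.026),("bore_mouth",.038),("depth_gauge",b)):
        for r in nets.place_of(c,t)[:1]:print(c,t,round(r["conf"],2),np.array(r["xy"]),f(r["xy"],zz))
a=cv2.resize(ims[0][140:240,310:410],(400,400),interpolation=cv2.INTER_CUBIC);w=cv2.resize(ims[1][150:250,270:370],(400,400),interpolation=cv2.INTER_CUBIC)
save("p2",np.hstack([a,w]))
go(.546,.0667,.12,78,1)
E
```

```text
t10.23 pos [0.5478 0.067  0.1206] yaw 77.9 F [-0.6 -0.2 -5.7] grip 0.64
delta mm [ 1.7 -0.7  0.6] |d| 2 turn -0.1 tilt(toolz xy deg) [0.42 0.61]
 row [ 0.0017 -0.0007  0.0006] -0.06
scene spindle_tip 0.56 [362.3 204.3] [0.5486 0.0632 0.0472]
scene bore_mouth 0.96 [365.1 209. ] [0.5435 0.0597 0.038 ]
scene depth_gauge 0.95 [361.4 195.2] [0.5461 0.0685 0.0732]
wrist spindle_tip 0.46 [318.8 208.6] [0.5494 0.0666 0.0472]
wrist bore_mouth 0.58 [315.  194.2] [0.5405 0.0656 0.038 ]
wrist depth_gauge 0.61 [320. 221.] [0.5495 0.0672 0.0732]
t10.63 pos [0.5492 0.0672 0.1239] yaw 77.9 F [-0.1 -0.1 -4.8] grip 0.64
delta mm [ 3.1 -1.2  3.8] |d| 5 turn -0.1 tilt(toolz xy deg) [0.65 0.69]
 row [ 0.0031 -0.0012  0.0038] -0.07
```

View pics/p2.png

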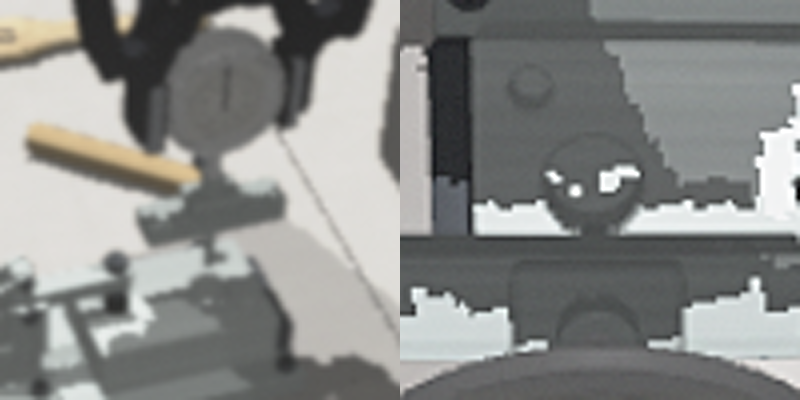

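{"api": "apply_moves", "payload": {"commands": [[0.005,0.0,0.0,0,1],[0,0,0,0,1],[0,0,0,0,1]]}}

```text
clock: 10.88
position: [0.5439, 0.0684, 0.1244]
ee_rot: [0.105, 0.994, 0.007, 0.005]
ft_force: [0.2, -0.7, -5.2]
grip_width: 0.638
```

```bash
python3 - <<'E'
from h import *
np.set_printoptions(precision=4,suppress=True)
go(.544,.068,.12,78,1)
o=manip.get_obs()
im,D=camera("wrist");np.save("w3.npy",D)
o2=manip.get_obs();print(o2["position"])
b=o["position"][2]-.0474
for t,zz in(("spindle_tip",b-.026),("bore_mouth",.038)):
    for r in nets.place_of("wrist",t)[:1]:print(t,round(r["conf"],2),np.array(r["xy"]),wray(r["xy"],zz,o))
save("p3",cv2.resize(im[150:250,260:380],(720,600),interpolation=cv2.INTER_CUBIC))
go(.544,.068,.12,78,1)
E
```

```text
t10.88 pos [0.5439 0.0684 0.1244] yaw 77.9 F [ 0.2 -0.7 -5.2] grip 0.64
delta mm [-0.1 -0.4  4.4] |d| 4 turn -0.1 tilt(toolz xy deg) [0.7  0.72]
 row [-0.0001 -0.0004  0.0044] -0.07
[0.5439 0.0684 0.1244]
spindle_tip 0.41 [319.2 203.2] [0.5393 0.0693 0.051 ]
bore_mouth 0.7 [314.  203.2] [0.5425 0.0646 0.038 ]
t11.03 pos [0.5441 0.0683 0.1243] yaw 77.9 F [-0.7 -0.4 -4.3] grip 0.64
delta mm [ 0.  -0.4  4.3] |d| 4 turn -0.1 tilt(toolz xy deg) [0.69 0.71]
 row [ 0.     -0.0004  0.0043] -0.08
```

View pics/p3.png

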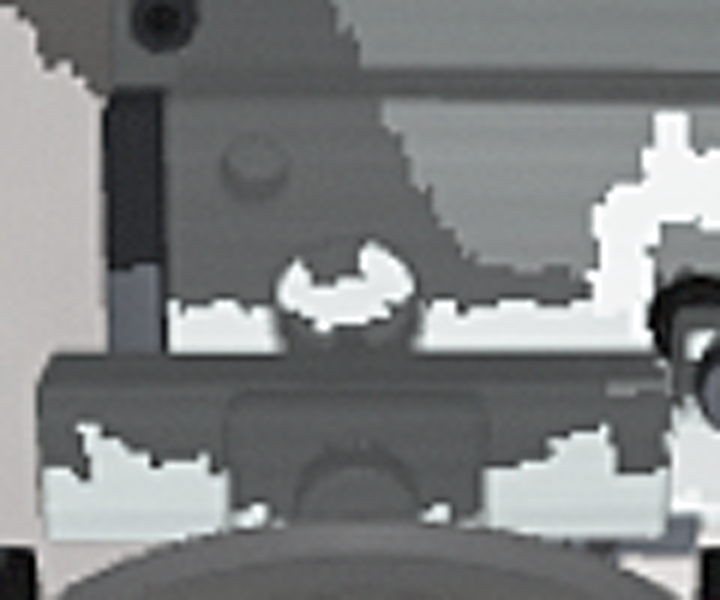

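```bash
python3 - <<'E'
from h import *
np.set_printoptions(precision=4,suppress=True)
o=manip.get_obs();b=o["position"][2]-.0474
print("bore",wray((317.8,201.7),.038,o))
for z in(.077,):
    e=wray((319.2,208.7),b,o);print("axis from base front edge",e[:2]+.009*np.array([.978,-.208]))
print("base ends",wray((266.6,208.7),b,o),wray((371.3,208.7),b,o))
# gauge axis from circle/step: top of step front edge (19 mm)
e=wray((319.7,150+392/6),b+.019,o);print("step front edge+9",e[:2]+.009*np.array([.978,-.208]))
# block outline from wrist left edge at top face
P=cloud("scene",np.load("scene2.npy")).reshape(-1,3)
print(o["position"])
E
```

```text
bore [0.542  0.0677 0.038 ]
axis from base front edge [0.5437 0.068 ]
base ends [0.5276 0.0365 0.0769] [0.5423 0.1031 0.0769]
step front edge+9 [0.5414 0.0686]
[0.5441 0.0683 0.1243]
```

{"api": "apply_moves", "payload": {"commands": [[0,0,0.008,0,1],[0,0,0.008,0,1],[0,0,0.006,0,1],[0,0,0,0,1]]}}

```text
clock: 11.37
position: [0.5444, 0.0687, 0.1]
ee_rot: [0.105, 0.994, 0.007, 0.005]
ft_force: [-0.3, 0.3, -5.3]
grip_width: 0.635
```

```bash
python3 -c "
from h import *
go(.5435,.068,.0854,78,1)"
```

```text
t11.37 pos [0.5444 0.0687 0.1   ] yaw 77.9 F [-0.3  0.3 -5.3] grip 0.64
delta mm [ 0.9 -1.1 14.5] |d| 15 turn -0.1 tilt(toolz xy deg) [0.71 0.72]
 row [ 0.0009 -0.0011  0.0145] -0.07
```

{"api": "apply_moves", "payload": {"commands": [[0.001,-0.001,0.006,0,1],[0,0,0.004,0,1],[0,0,0.002,0,1],[0,0,0,0,1]]}}

```text
clock: 11.7
position: [0.5434, 0.0678, 0.0861]
ee_rot: [0.105, 0.994, 0.007, 0.005]
ft_force: [0.1, 0.3, -3.9]
grip_width: 0.637
```

```bash
python3 -c "
from h import *
go(.5435,.068,.0854,78,1)"
```

```text
t11.70 pos [0.5434 0.0678 0.0861] yaw 77.9 F [ 0.1  0.3 -3.9] grip 0.64
delta mm [-0.1  0.2  0.7] |d| 1 turn -0.1 tilt(toolz xy deg) [0.68 0.69]
 row [-0.0001  0.0002  0.0007] -0.08
```

{"api": "apply_moves", "payload": {"commands": [[0,0,0.001,0,1],[0,0,0,0,1]]}}

```text
clock: 11.87
position: [0.5437, 0.0679, 0.0852]
ee_rot: [0.105, 0.994, 0.007, 0.006]
ft_force: [0.2, -0.4, -3.5]
grip_width: 0.637
```

{"api": "apply_moves", "payload": {"commands": [[0,0,0.001,0,1],[0,0,0,0,1]]}}

```text
clock: 12.03
position: [0.5442, 0.0677, 0.0852]
ee_rot: [0.105, 0.994, 0.007, 0.006]
ft_force: [-1.7, 0.5, -1.9]
grip_width: 0.637
```

{"api": "apply_moves", "payload": {"commands": [[0,0,0.001,0,1],[0,0,0.001,0,1]]}}

```text
clock: 12.2
position: [0.5451, 0.0675, 0.0849]
ee_rot: [0.106, 0.994, 0.007, 0.007]
ft_force: [-4.6, -3.0, 12.2]
grip_width: 0.641
```

{"api": "apply_moves", "payload": {"commands": [[0,0,0.001,0,1],[0,0,0.001,0,1]]}}

```text
clock: 12.37
position: [0.5456, 0.0674, 0.0849]
ee_rot: [0.106, 0.994, 0.008, 0.007]
ft_force: [-6.0, -1.6, 9.9]
grip_width: 0.639
```

```bash
python3 - <<'E'
from h import *
go(.5435,.068,.0854,78,1)
o=manip.get_obs();print(o["torque"])
a,_=camera("scene");w,_=camera("wrist")
save("p4",np.hstack([cv2.resize(a[140:260,280:400],(400,400),interpolation=cv2.INTER_CUBIC),cv2.resize(w[150:270,260:380],(400,400),interpolation=cv2.INTER_CUBIC)]))
E
```

```text
t12.37 pos [0.5456 0.0674 0.0849] yaw 77.9 F [-6.  -1.6  9.9] grip 0.64
delta mm [ 2.2  0.2 -0.5] |d| 2 turn -0.1 tilt(toolz xy deg) [0.93 0.8 ]
 row [ 0.0022  0.0002 -0.0005] -0.13
[-0.17634881  1.4278471   0.10907679]
```

View pics/p4.png

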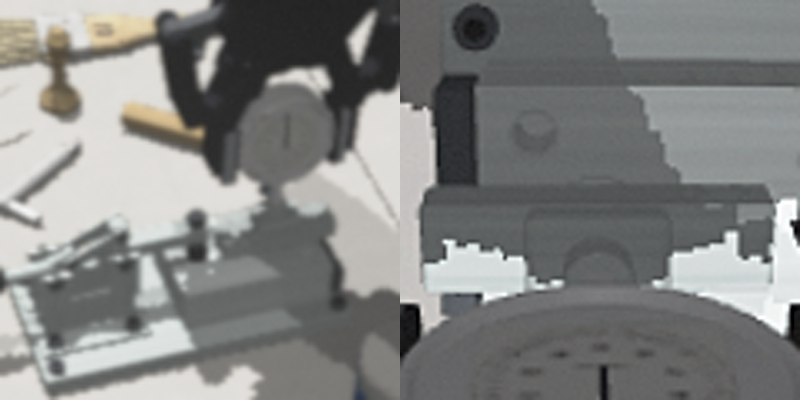

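{"api": "apply_moves", "payload": {"commands": [[0.002,0,-0.001,0,1],[0.0015,0,0,0,1]]}}

```text
clock: 12.63
position: [0.5427, 0.068, 0.0865]
ee_rot: [0.106, 0.994, 0.008, 0.008]
ft_force: [1.5, -0.5, -3.3]
grip_width: 0.639
```

```bash
python3 - <<'E'
from h import *
go(.5435,.068,.0854,78,1)
print(manip.get_obs()["torque"])
E
```

```text
t12.63 pos [0.5427 0.068  0.0865] yaw 77.8 F [ 1.5 -0.5 -3.3] grip 0.64
delta mm [-0.8  0.1  1.1] |d| 1 turn -0.2 tilt(toolz xy deg) [1.02 0.82]
 row [-0.0008  0.0001  0.0011] -0.15
[-0.14796077 -0.32068299 -0.00158837]
```

{"api": "apply_moves", "payload": {"commands": [[0,0,0.001,0,1],[0.0005,0,0.001,0,1]]}}

```text
clock: 12.8
position: [0.5426, 0.0682, 0.0848]
ee_rot: [0.106, 0.994, 0.008, 0.009]
ft_force: [-0.4, -3.4, 9.3]
grip_width: 0.638
```

{"api": "apply_moves", "payload": {"commands": [[0.0005,0,0.001,0,1]]}}

```text
clock: 12.88
position: [0.543, 0.0681, 0.0847]
ee_rot: [0.106, 0.994, 0.008, 0.01]
ft_force: [-3.0, -2.2, 16.0]
grip_width: 0.644
```

```bash
python3 - <<'E'
from h import *
go(.5435,.068,.0854,78,1)
print(manip.get_obs()["torque"])
E
```

```text
t12.88 pos [0.543  0.0681 0.0847] yaw 77.8 F [-3.  -2.2 16. ] grip 0.64
delta mm [-0.5  0.1 -0.6] |d| 1 turn -0.2 tilt(toolz xy deg) [1.21 0.84]
 row [-0.0005  0.0001 -0.0006] -0.16
[-0.51532773  0.63290941  0.08301587]
```

{"api": "apply_moves", "payload": {"commands": [[0.0005,0,0.0003,0,1]]}}

```text
clock: 12.97
position: [0.5429, 0.0681, 0.0849]
ee_rot: [0.106, 0.994, 0.009, 0.01]
ft_force: [-1.0, -0.1, -1.1]
grip_width: 0.638
```

```bash
python3 - <<'E'
from h import *
np.set_printoptions(precision=4,suppress=True)
a,_=camera("scene");w,_=camera("wrist");t,D=camera("top")
nets.place_of("scene","depth_gauge")
go(.5435,.068,.0854,78,1)
print(manip.get_obs()["torque"])
for c,n,z in(("scene","depth_gauge",.038),("scene","dial_centre",.110),("wrist","bore_mouth",.038),("wrist","depth_gauge",.038),("wrist","dial_centre",.11)):
    o=manip.get_obs()
    for r in nets.place_of(c,n)[:1]:print(c,n,round(r["conf"],2),rayz(c,r["xy"],z) if c=="scene" else wray(r["xy"],z,o))
go(.5435,.068,.0854,78,1)
save("p5",np.hstack([cv2.resize(a[120:240,300:420],(400,400),interpolation=cv2.INTER_CUBIC),cv2.resize(w[150:270,260:380],(400,400),interpolation=cv2.INTER_CUBIC)]))
E
```

```text
t13.17 pos [0.5428 0.0681 0.0848] yaw 77.8 F [-1.9 -2.2  4.7] grip 0.64
delta mm [-0.7  0.1 -0.6] |d| 1 turn -0.2 tilt(toolz xy deg) [1.25 0.84]
 row [-0.0007  0.0001 -0.0006] -0.17
[-0.2258  0.3542  0.0294]
scene depth_gauge 0.59 [0.5357 0.0722 0.038 ]
scene dial_centre 0.79 [0.536  0.0706 0.11  ]
wrist bore_mouth 0.71 [0.5404 0.0646 0.038 ]
wrist depth_gauge 0.81 [0.5404 0.0692 0.038 ]
wrist dial_centre 0.97 [0.5418 0.0685 0.11  ]
t13.42 pos [0.5428 0.0681 0.0848] yaw 77.8 F [-2.4 -2.3  5.3] grip 0.63
delta mm [-0.7  0.1 -0.6] |d| 1 turn -0.2 tilt(toolz xy deg) [1.25 0.84]
 row [-0.0007  0.0001 -0.0006] -0.17
```

View pics/p5.png

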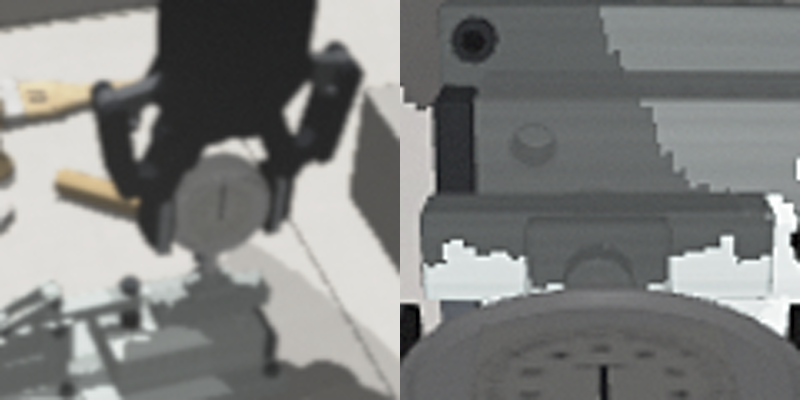

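```bash
python3 -c "
from workcell import workorder;print(workorder.hand_in())"
```

```text
the job is handed in; nothing more can be done
None
```

I swung the clamp handle fully down first. Then I picked up the dial gauge by its rim, leaving the face clear, and set it on the block over the large bore. I handed the job in still gripping it, with a light downward press, at about 13.4 s.

**Last checks:**
- **Clamp:** the handle measured level to about 1° along its length. It stopped firmly at about 24 N of push before I let go, and in the picture the foot stands on the block.
- **Height:** the TCP was at 84.8 mm when pressed. The lift from the worktop predicted 85.4 mm for a flush base, so they agree within about 1 mm.
- **Press:** the upward force on the tool was steady at about 5 N, which makes roughly 8 N on the base.
- **Tilt:** the tool was within 0.2° of its tilt when it gripped the gauge standing flat, so the base should be square on the block.

**What was less certain:**
- **Spindle in the bore:** I could not see the spindle once it was seated, because the base covers the bore. That it is in the bore rests on alignment to about 1–2 mm before lowering. The force readings also fit: there was none of the spring force a tip on the top face would give. I did not read the dial.
- **Position readings:** single camera readings of the bore and gauge disagreed by up to 5–9 mm. I went by the wrist view, which is well inside the 6.5 mm of clearance.
- **First press:** my first press dragged the tool about 2 mm sideways with 6 N of side force. I eased off, recentred and pressed again. About 2 N of side force in each horizontal direction remained at the end.
- **Bystanders:** I kept clear of the screw tin, brass bar and chuck key, but did not measure them again at the end.

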